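# Open the porcelain travel frame

## Task

Open the white travel frame that stands on the sloping wooden cradle: turn its three wooden turn buttons fully aside, in line with their rails, then, holding the plywood cover by its batten, slide it up the slope until it stops, so that its lower edge comes out from under the metal lip, and lift it out. Carry the cover to the blue felt board and set it down gently without dropping it, flat, batten side up, in the middle of the felt and square with it, the batten running along the board's longer side. Do not pry the cover against the lip, leave the buttons turned aside, and do not disturb the other things on the table.

Things in the scene. Friction and masses are not known exactly. Their poses are not given: they have to be found in the camera images.
- frame: White shallow travel frame (236 mm up the slope, 276 mm wide, 60 mm deep, porcelain flowers inside) fixed on a brown wooden cradle; it does not move. Origin: table level, under the centre of its face. z up; x level, from its low edge (near the robot) to its high edge; y level, along its width. The face slopes 0.42 rad (24 deg), rising along +x: it looks up and towards the robot.
- frame_face (a point): Centre of the frame's face (outer surface of its rails), 135 mm above the table. x points up the slope, y along the width, z is the face's outward normal (0.42 rad from vertical). The opening spans x -82 to +82 mm, y -102 to +102 mm; the rails are 36 mm wide. The ledge inside, on which the cover rests, lies 7.5 mm below the face.
- cover: Loose plywood cover, 150 (its x) x 200 (its y) x 6 mm, 0.18 to 0.37 kg, in the opening, its outer surface 1.5 mm below the face. Origin: centre of its underside; z out of its outer side, x up the slope at the start. It starts at the low end of the opening, with about 14 mm of play up the slope and 2 mm at each side.
- cover_batten (a point): Centre of the top of the cover's brown batten, which crosses the cover's middle over its centre of mass: 24 mm wide (along x), 120 mm long (along y), standing 22 mm above the cover's outer surface; its top is 28 mm above the cover's underside. Axes as cover.
- lip: Fixed metal lip, 180 mm long, 36 mm wide and 5 mm thick, lying on the face of the lower rail and reaching 10 mm over the opening. Origin: middle of its free edge, level with the face (x = -72 mm, y = 0 of frame_face); axes as frame_face. The cover's lower edge is trapped under it until the cover has been slid at least 11 mm up the slope.
- button_top (a joint): Dark wooden turn button on the middle of the top rail: bar 84 x 16 x 13 mm, round ends, turning stiffly (0.06 N m) about its middle, stays where left. Rad, counter-clockwise positive seen from outside: at 0 one half reaches over the cover (towards the face's -x); at +1.57 or -1.57 (either will do) it lies along the rail, clear of the cover. Turns from -1.8 to 1.8.
- button_top_pivot (a point): On the pivot axis of button_top, on the bar's outer surface, 14 mm out from the frame's face (the bar's underside is 1 mm out), at x = 100 mm, y = 0 of frame_face. z is the face's outward normal, x along the bar (towards the face's -x at joint 0), y across it; turns with the button.
- button_left (a joint): Dark wooden turn button on the +y side rail: bar 84 x 16 x 13 mm, round ends, turning stiffly (0.06 N m) about its middle, stays where left. Rad, counter-clockwise positive seen from outside: at 0 one half reaches over the cover (towards the face's -y); at +1.57 or -1.57 (either will do) it lies along the rail, clear of the cover. Turns from -1.8 to 1.8.
- button_left_pivot (a point): On the pivot axis of button_left, on the bar's outer surface, 14 mm out from the frame's face (the bar's underside is 1 mm out), at x = 15 mm, y = 120 mm of frame_face. z is the face's outward normal, x along the bar (towards the face's -y at joint 0), y across it; turns with the button.
- button_right (a joint): Dark wooden turn button on the -y side rail: bar 84 x 16 x 13 mm, round ends, turning stiffly (0.06 N m) about its middle, stays where left. Rad, counter-clockwise positive seen from outside: at 0 one half reaches over the cover (towards the face's +y); at +1.57 or -1.57 (either will do) it lies along the rail, clear of the cover. Turns from -1.8 to 1.8.
- button_right_pivot (a point): On the pivot axis of button_right, on the bar's outer surface, 14 mm out from the frame's face (the bar's underside is 1 mm out), at x = 15 mm, y = -120 mm of frame_face. z is the face's outward normal, x along the bar (towards the face's +y at joint 0), y across it; turns with the button.
- felt_board: Board covered with blue felt, 230 mm (its x) x 270 mm (its y) x 12 mm, flat on the table and fixed. Origin: centre of its underside. The cover is to lie on it with the batten along its y.
- felt_centre (a point): Centre of the felt's upper surface, 12 mm above the table; axes as felt_board.
- cup: Bystander: white porcelain cup, 76 mm across, 85 mm high, loose on the table. Origin: centre of its underside.
- bowl: Bystander: white porcelain bowl, 120 mm across, 55 mm high, loose on the table. Origin: centre of its underside.
- mug: Bystander: blue mug, 76 mm across, 85 mm high, handle at its +y, loose on the table. Origin: centre of its underside.
- vase: Bystander: white porcelain vase, 84 mm across, 140 mm high, loose on the table. Origin: centre of its underside.
- rosette: Bystander: white porcelain flower on a disc, 68 mm across, 40 mm high, loose on the table. Origin: centre of its underside.
- rib: Bystander: flat wooden throwing rib, 50 x 110 x 8 mm, lying flat, loose on the table. Origin: centre of its underside.
- glaze_jar: Bystander: closed jar with a paper label, 66 mm across, 85 mm high, loose on the table. Origin: centre of its underside.
There are look-alikes about, which are no part of the job. Several things have the shape of the cover; the one meant has the colours described above.

How it is judged (in metres and radians):
On the way, in this order (a step that is already met when the one before it is completed fails the run):
1. all three turn buttons are turned aside, the cover still in the frame ((value of joint button_top above 1.3 rad or value of joint button_top below -1.3 rad) and (value of joint button_left above 1.3 rad or value of joint button_left below -1.3 rad) and (value of joint button_right above 1.3 rad or value of joint button_right below -1.3 rad) and distance of cover from where it was at the start of the episode below 0.03 m), for 0.2 s.
2. the cover is lifted clear out of the frame in the gripper (z of cover in the frame of frame_face above 0.03 m and contact force between cover and frame below 0.2 N and contact force between the fingers and cover above 1 N), for 0.2 s.
3. the cover is lowered on to the felt while still held (contact force between cover and felt_board above 0.3 N and contact force between the fingers and cover above 1 N and angle between cover's own z axis and vertical below 0.3 rad and x of cover in the frame of felt_board between -0.035 and 0.035 m and y of cover in the frame of felt_board between -0.035 and 0.035 m), for 0.1 s.
At the end, for the whole second after the job is handed in: The cover lies flat on the felt (within 0.05 rad), batten side up, released and still, its centre within 25 mm of the felt's centre along each of the board's axes and square with the board within 0.2 rad; all three turn buttons stand aside, at least 1.3 rad from the closed position ((value of joint button_top above 1.3 rad or value of joint button_top below -1.3 rad) and (value of joint button_left above 1.3 rad or value of joint button_left below -1.3 rad) and (value of joint button_right above 1.3 rad or value of joint button_right below -1.3 rad) and x of cover in the frame of felt_board between -0.025 and 0.025 m and y of cover in the frame of felt_board between -0.025 and 0.025 m and angle between the y axis of cover and the y axis of felt_board, either way round below 0.2 rad and angle between cover's own z axis and vertical below 0.05 rad and z of cover in the frame of felt_centre below 0.006 m and linear speed of cover below 0.02 m/s and contact force between the fingers and cover below 0.1 N); the robot touches nothing.
It fails at once if the cover is pried against the lip (more than 25 N) (contact force between cover and lip above 25 N).
It fails at once if the cover is banged or pressed hard on the felt board (more than 100 N) (contact force between cover and felt_board above 100 N).
It fails at once if another thing on the table is disturbed (moved more than 20 mm) (distance of any of cup, bowl, mug, vase, rosette, rib, glaze_jar from where it was at the start of the episode above 0.02 m).
It also fails if it takes over 72 s, if anything falls off the work surface, if the arm or the gripper's body presses on something with over 40 N, if the wrist force passes 120 N, or if a joint passes its speed limit or range.

## Robot

A 7-joint arm with a two-finger parallel gripper is mounted at the origin on the work surface. World frame = base frame: x ahead of the robot, y to its left, z up, the work surface at z = 0. Lengths are in mm, angles in rad, forces in N, time in s.
With the tool pointing down it reaches from about 400 to 875 mm from the base axis. Payload 19.3 kg.
Tool frame: the origin (TCP) lies at the very end of the fingers, on their centre line; the grasp point (between the pads) lies 19 mm behind it (grip_point_offset is the z of the grasp point in the tool frame, in mm); z points along the fingers, y is the line along which they close (so a half turn about z gives the same grasp; the last joint's range is limited). The gripper opens to 85 mm and grips with 20 to 120 N. Pads are 22 mm wide; open, the fingers measure 114 mm over their backs; the gripper's body (76 mm by 85 mm) begins 54 mm behind the grasp point. The pads swing forward as they close: fully open they stand 13 mm farther back than shut.
Start: joints at [1.069, 0.521, -0.036, 1.599, 0.021, 1.021, -0.113], TCP at [261.539, -567.637, 231.291] pointing down, gripper open.
Joint ranges: [-2.91, 2.91], [-0.3, 2.13], [-1.5, 1.42], [0.17, 2.43], [-1.26, 4.41], [0.16, 1.93], [-2.52, 2.52]. Speed limits (rad/s): [1.89, 1.89, 2.39, 2.39, 3.01, 3.01, 3.01].

## Interface

Orientations are given as a 3x3 rotation matrix whose columns are the frame's x, y, z axes.
In Python, from workcell import movep, movel, goto_joints, open_gripper, clamp, wait, inverse_kinematics, read_state, camera, PlanningError, finish_job, grip_point_offset gives the robot as it stands. Calls block until the motion is done:
- movep(position, orientation): joint-space move of the TCP to a pose.
- movel(position, frame=None, max_speed=150, guard=None): straight line of the TCP; frame=None keeps the orientation; max_speed is the mean speed in mm/s. With guard (N) it stops when the force on the tool has changed by that much, and returns True; else False.
- goto_joints(angles): joint-space move.
- open_gripper() and clamp(): open the fingers fully, or close them until they stop; the grip force is fixed at half the most.
- wait(seconds).
- inverse_kinematics(position, orientation): joint angles nearest the present ones, or None.
- read_state(): the state.
- camera(name): name is "scene" or "top"; returns a dict with "image" (420x560x3 uint8, blue, green, red), "range_z" (420x560 float32, mm along the optical axis (not along the pixel's ray), 0 where there is no reading), "fx", "fy", "cx", "cy" (pixels), "cam_to_world" (4x4, takes a point from camera to world coordinates). Camera axes: x right, y up, looking along -z (the intrinsics and any distortion apply to the point x, -y, -z); pixel columns grow to the right and rows downward; lengths in mm; the calibration is good to about 2 mm. A picture is of the moment at which its call begins.
A pose or a line that the arm cannot do raises PlanningError and nothing moves.
- finish_job(): hands the job in; it is judged then, once.
The state is a dict: "time": time; "qpos": joint angles; "qvel": joint speeds; "joint_efforts": joint torques, N m; "eef_pos": TCP position; "tool_rot": TCP orientation; "ft_force": force on the tool from outside, world axes, zero at the start; "torque": the same for the moment, N m; "finger_gap": finger opening in mm; "gripper_force": force on a finger pad.
Only numpy, scipy, OpenCV 4.12 (cv2) and the standard library are available. Lean on these libraries where they do the work, as an engineer would, in place of code of your own. Each camera call takes 0.05 s, during which the arm holds its last target. There are 200 camera calls.

## Working session

There is one attempt and no reset: what is moved stays moved. The work goes in short steps, each a Python script; the robot and the scene stay as the last script left them, time stands still between calls to the robot, and variables do not carry over. Pictures are saved under pics/ and viewed, at most 10 in all, crops included, and the job is handed in when it is done.

```bash
ls; mkdir -p pics; python3 - <<'E'
from workcell import *
import cv2,numpy as np,pickle
d={n:camera(n) for n in("scene","top")}
pickle.dump(d,open('cams.pkl','wb'))
for n in d:
    cv2.imwrite(f'pics/{n}1.png',cv2.resize(d[n]["image"],(800,600)))
    print(n,d[n]["fx"],d[n]["cx"],d[n]["cy"],np.round(d[n]["cam_to_world"],3).tolist(), [k for k in d[n]])
s=read_state();print(s["time"],s["tool_rot"],grip_point_offset)
E
```

```text
pics
scene 424.90771135526126 276.51706779809155 205.58411336241485 [[-0.505, -0.64, 0.579, 1316.359], [0.863, -0.359, 0.356, 502.002], [-0.02, 0.679, 0.734, 1222.418], [0.0, 0.0, 0.0, 1.0]] ['image', 'range_z', 'fx', 'fy', 'cx', 'cy', 'cam_to_world']
top 431.45809469510243 277.2662295457573 208.56277929076165 [[0.026, 0.993, -0.114, 339.842], [-1.0, 0.024, -0.021, -10.672], [-0.018, 0.115, 0.993, 1267.731], [0.0, 0.0, 0.0, 1.0]] ['image', 'range_z', 'fx', 'fy', 'cx', 'cy', 'cam_to_world']
0.1 [[ 9.08231034e-01  4.18468825e-01 -4.81844036e-04]
 [ 4.18469097e-01 -9.08230595e-01  8.95295946e-04]
 [-6.29720530e-05 -1.01477240e-03 -9.99999483e-01]] -18.700000000000003
```

View pics/scene1.png

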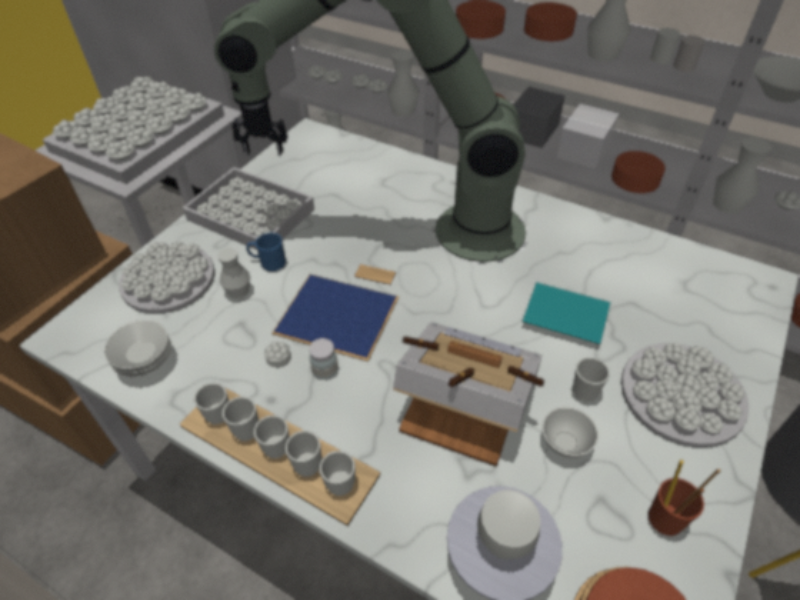

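View pics/top1.png

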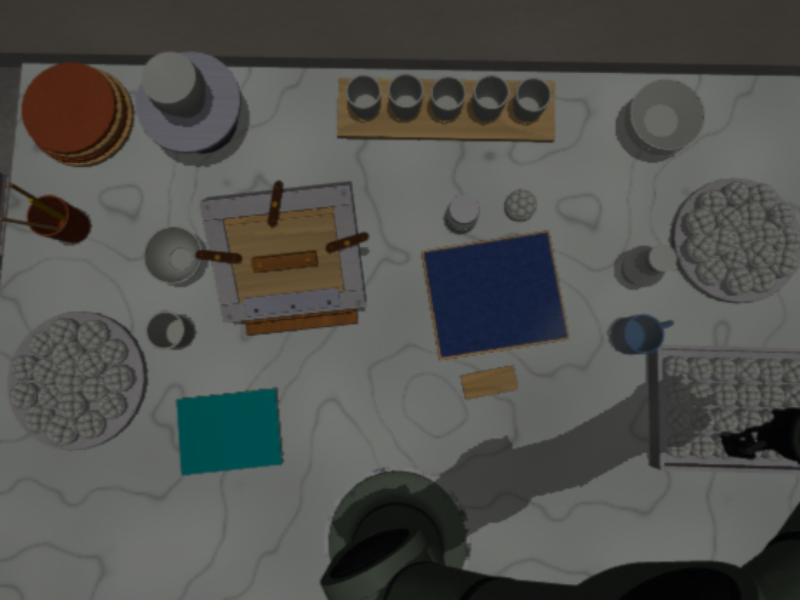

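The scene shows the frame at about (470,380), with the felt board to its left. In the top view the buttons sit at about (276,203), (218,257) and (347,242), and the felt is centred near (496,295). Next I fit the poses.

```bash
cat > geo.py <<'E'
import numpy as np,cv2
def ray(c,u,v):
    T=c["cam_to_world"];d=np.array([(u-c["cx"])/c["fx"],-(v-c["cy"])/c["fy"],-1.])
    return T[:3,3],T[:3,:3]@d
def onplane(c,u,v,p0,n):
    o,d=ray(c,u,v);return o+d*(np.dot(np.subtract(p0,o),n)/np.dot(d,n))
def proj(c,p):
    T=c["cam_to_world"];q=T[:3,:3].T@(np.asarray(p)-T[:3,3])
    return np.array([c["cx"]+c["fx"]*q[0]/-q[2],c["cy"]+c["fy"]*q[1]/q[2]])
def face(x,y,yaw):
    c,s=np.cos(yaw),np.sin(yaw);R=np.array([[c,-s,0],[s,c,0],[0,0,1]])
    a=.42;R=R@np.array([[np.cos(a),0,-np.sin(a)],[0,1,0],[np.sin(a),0,np.cos(a)]])
    return np.array([x,y,135.]),R
PIV=np.array([[100,0,14],[15,120,14],[15,-120,14.]])
E
python3 - <<'E'
from geo import *;import pickle
from scipy.optimize import least_squares
d=pickle.load(open('cams.pkl','rb'));c=d["top"];im=c["image"]
hsv=cv2.cvtColor(im,cv2.COLOR_BGR2HSV)
# felt
m=cv2.inRange(hsv,(105,120,30),(130,255,255));n,l,s,ce=cv2.connectedComponentsWithStats(m)
i=1+np.argmax(s[1:,4]);ys,xs=np.where(l==i)
P=np.array([onplane(c,u,v,[0,0,12],[0,0,1.])[:2] for u,v in zip(xs,ys)],np.float32)
print('felt',cv2.minAreaRect(P),P.mean(0))
x0,x1,y0,y1=130,262,118,236
cr=im[y0:y1,x0:x1];cv2.imwrite('pics/crop_top.png',cv2.resize(cr,None,fx=5,fy=5,interpolation=cv2.INTER_CUBIC))
cs=d["scene"];cv2.imwrite('pics/crop_sc.png',cv2.resize(cs["image"][220:325,270:390],None,fx=5,fy=5,interpolation=cv2.INTER_CUBIC))
for u,v in[(193,142),(152,180),(243,169),(199,183)]: print(u,v,im[v,u],hsv[v,u],c["range_z"][v,u])
mb=cv2.inRange(hsv[y0:y1,x0:x1],(0,90,15),(15,255,75));n,l,s,ce=cv2.connectedComponentsWithStats(mb)
for k in range(1,n):
    if s[k,4]>25: print(s[k],ce[k]+[x0,y0])
E
```

```text
felt ((497.62823486328125, -185.19773864746094), (214.1974334716797, 254.3461456298828), 10.758443832397461) [ 498.50064 -182.12238]
193 142 [16 56 80] [ 19 204  80] 1105.2208
152 180 [17 65 90] [ 20 207  90] 1133.3712
243 169 [17 62 88] [ 19 206  88] 1131.7721
199 183 [18 44 73] [ 14 192  73] 1137.9038
[ 57   9  10  31 157] [192.06369427 142.7388535 ]
[ 98  45  29  14 152] [241.73684211 169.45394737]
[ 47  57  45  15 331] [200.38066465 182.70996979]
[  7  58  32   8 165] [152.73333333 179.26060606]
[ 40  98  80  13 221] [209.760181   221.67420814]
```

View pics/crop_top.png

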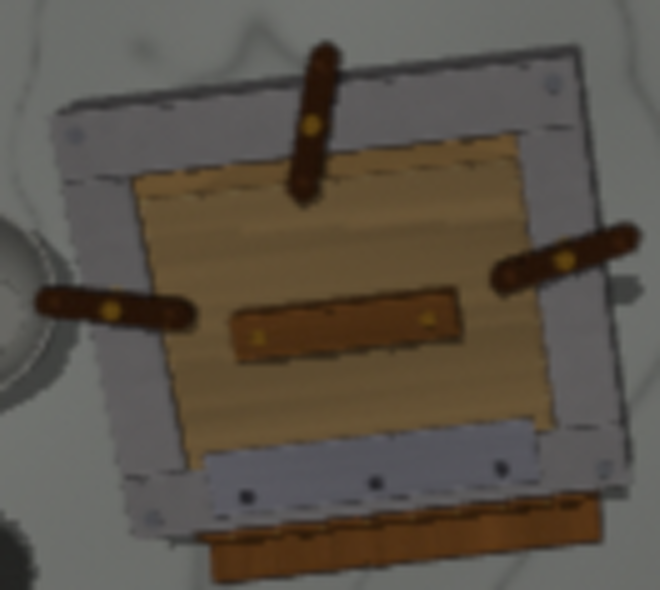

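View pics/crop_sc.png

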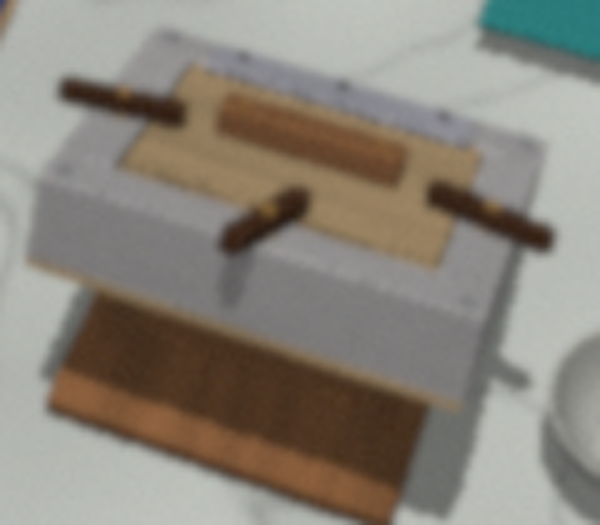

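In the top crop the brass pivot screws are at (312,125), (111,310) and (565,261). In the scene crop they are at (268,210), (492,208) and (124,95). I fit the frame pose to these, get the button angles from the bar ends, and check IK.

```bash
python3 - <<'E'
from geo import *;import pickle
from scipy.optimize import least_squares
from workcell import *
d=pickle.load(open('cams.pkl','rb'))
px=lambda p,o:(np.array(p)+.5)/5-.5+np.array(o)
T=px([[312,125],[111,310],[565,261]],(130,118));S=px([[268,210],[492,208],[124,95]],(270,220))
def res(q,w=("top","scene")):
    o,R=face(*q);r=[]
    for n,O in(("top",T),("scene",S)):
        if n in w: r+=[proj(d[n],o+R@p)-t for p,t in zip(PIV,O)]
    return np.ravel(r)
for w in(("top","scene"),("top",),("scene",)):
    f=least_squares(res,[600,180,.1],args=(w,),x_scale=[100,100,1]);print(w,f.x,np.round(f.fun,1))
    if len(w)==2:q=f.x
o,R=face(*q);c=d["top"]
ang=[]
E={0:[(303,195),(325,50)],1:[(188,317),(42,300)],2:[(500,281),(632,236)]}
for i in range(3):
    a,b=[R.T@(onplane(c,*px(e,(130,118)),o+R[:,2]*14,R[:,2])-o) for e in E[i]]
    v=a-b;r=[-np.pi/2*2,-np.pi/2,np.pi/2][i]
    an=np.arctan2(v[1],v[0])-r;an=(an+np.pi)%(2*np.pi)-np.pi;ang.append(an);print(i,a[:2],b[:2],an)
# batten corners
for e in[(233,318),(238,362),(458,288),(462,335)]:
    print('batten',R.T@(onplane(c,*px(e,(130,118)),o+R[:,2]*20.5,R[:,2])-o))
hv=np.array([[x,y] for x in(-115,115) for y in(-135,135)])
# depth check of the face at rail points
for p in PIV:
    w=o+R@(p*[1,1,1]);u,v=np.round(proj(c,w)).astype(int);z=-(c["cam_to_world"][:3,:3].T@(w-c["cam_to_world"][:3,3]))[2];print('depth',c["range_z"][v,u],z)
# felt in scene: mask centroid vs projected
cs=d["scene"];h=cv2.cvtColor(cs["image"],cv2.COLOR_BGR2HSV);m=cv2.inRange(h,(105,120,30),(130,255,255));n,l,s,ce=cv2.connectedComponentsWithStats(m)
k=1+np.argmax(s[1:,4]);ys,xs=np.where(l==k);P=np.array([onplane(cs,u,v,[0,0,12],[0,0,1.])[:2] for u,v in zip(xs,ys)],np.float32)
print('felt scene',cv2.minAreaRect(P),P.mean(0))
pickle.dump((q,ang),open('pose.pkl','wb'))
E
```

```text
('top', 'scene') [5.44465869e+02 2.23906328e+02 1.33667457e-01] [ 0.   0.2  0.3  0.2  0.1  0.1 -0.   0.6  0.2  0.3  0.  -0.2]
('top',) [5.44850263e+02 2.24350549e+02 1.31093894e-01] [-0.  -0.   0.1 -0.  -0.1  0. ]
('scene',) [5.43668553e+02 2.23206437e+02 1.38060497e-01] [-0.   0.4  0.1 -0.1 -0.1 -0.3]
0 [64.98615368 10.60039279] [137.40413631 -12.78469087] -0.31234781967201997
1 [ 7.480635   81.30754142] [ 25.07999978 155.34029595] -0.23339185833947518
2 [  8.34793211 -84.49745671] [  24.52435224 -156.4624709 ] 0.22110667674220252
batten [ 5.71617872 56.42573212 20.5       ]
batten [-18.13186009  57.98431062  20.5       ]
batten [  8.48600102 -62.86341926  20.5       ]
batten [-16.86828893 -61.30177194  20.5       ]
depth 1103.9384 1110.0253344761168
depth 1133.3712 1136.0573264337602
depth 1131.5918 1134.8231989465316
felt scene ((498.459716796875, -185.80360412597656), (203.38726806640625, 244.4979705810547), 10.107176780700684) [ 499.4733  -183.12836]
```

The top and scene fits agree to about 1 mm, and the batten matches its expected place. Felt is at (498.3,-184.3), yaw 0.184. Now a feasibility check of the grasps, then the first button.

```bash
cat > rob.py <<'E'
from geo import *;import pickle
from workcell import *
q,ang=pickle.load(open('pose.pkl','rb'));o,R=face(*q)
n=R[:,2];BASE=[np.pi,-np.pi/2,np.pi/2];GOAL=[-1.5,-1.46,1.46]
def W(p): return o+R@np.asarray(p,float)
def rot(phi,flip=1):  # tool y along face angle phi
    y=flip*(R@[np.cos(phi),np.sin(phi),0]);z=-n
    return np.column_stack([np.cross(y,z),y,z])
def pose(i,a,h,flip):
    p=PIV[i].copy();p[2]=h;return W(p),rot(BASE[i]+a+np.pi/2,flip)
E
python3 - <<'E'
from rob import *
for i in range(3):
    for f in(1,-1):
        print(i,f,*[None if (j:=inverse_kinematics(*pose(i,a,h,f))) is None else np.round(j,2) for a,h in((ang[i],80),(ang[i],4),(GOAL[i],4))])
for f in(1,-1):
    for p in([-7,0,5],[-7,0,90],[7,0,90]):
        j=inverse_kinematics(W(p),rot(0,f));print('cov',f,None if j is None else np.round(j,2))
    c,s=np.cos(.184),np.sin(.184);y=f*np.array([c,s,0]);z=np.array([0,0,-1.])
    j=inverse_kinematics([498.3,-184.3,23],np.column_stack([np.cross(y,z),y,z]));print('felt',f,None if j is None else np.round(j,2))
E
```

```text
0 1 [-0.99  0.42  0.6   1.92 -0.21  0.48 -2.07] [-0.94  0.58  0.59  1.91 -0.48  0.37 -1.82] [-1.16  0.74  0.98  1.92 -1.05  0.54 -2.52]
0 -1 [ 0.29  0.61 -1.18  1.86  1.08  0.93  0.02] [-0.03  0.58 -0.68  1.86  0.99  0.63  0.07] [ 0.01  0.6  -0.74  1.86  1.03  0.66 -1.15]
1 1 [-0.47  0.41 -0.45  1.96  0.82  0.64 -1.59] [-0.08  0.73 -1.01  1.93  1.31  0.91 -1.91] [-1.07  0.56  0.39  1.98  0.15  0.29 -2.24]
1 -1 [ 0.06  0.7  -1.27  1.94  1.23  1.08  1.28] [-0.05  0.76 -1.07  1.93  1.34  0.96  1.22] [-0.    0.82 -1.17  1.93  1.38  1.04 -0.01]
2 1 [-1.    0.37  0.83  2.19 -0.68  0.34 -2.44] [-0.77  0.51  0.58  2.17 -1.07  0.22 -2.08] [-0.77  0.51  0.58  2.17 -1.07  0.22 -0.84]
2 -1 [ 0.49  0.42 -1.04  2.13  0.99  0.59 -0.88] [-0.28  0.43 -0.07  2.15  0.64  0.18 -0.59] [ 0.44  0.63 -1.03  2.11  1.33  0.64  0.1 ]
cov 1 [ 0.09  0.6  -0.91  2.11  1.33  0.68 -1.62]
cov 1 [ 0.19  0.42 -1.03  2.12  1.05  0.7  -1.41]
cov 1 [ 0.17  0.42 -0.98  2.09  1.01  0.69 -1.35]
felt 1 [ 0.48  0.71 -0.33  1.97  0.43  0.53  0.04]
cov -1 [-1.17  0.6   0.78  2.17 -1.14  0.26 -2.5 ]
cov -1 [ 0.34  0.54 -1.27  2.12  1.17  0.85  1.65]
cov -1 [ 0.34  0.55 -1.27  2.08  1.15  0.87  1.69]
felt -1 [ 0.05  0.72  0.27  1.99 -0.39  0.48 -2.36]
```

```bash
cat >> rob.py <<'E'
def turn(i,flip=-1,h=4):
    t0=read_state()["time"]
    p,O=pose(i,ang[i],70,flip)
    movep(p,O);f0=np.array(read_state()["ft_force"])
    g=movel(pose(i,ang[i],h,flip)[0],max_speed=90,guard=12)
    s=read_state();print('down guard',g,'h',(R.T@(s["eef_pos"]-o)))
    clamp();s=read_state();print('gap',s["finger_gap"],'F',np.round(s["ft_force"]-f0,1),np.round(s["qpos"],2))
    j=np.array(s["qpos"]);j[6]+=GOAL[i]-ang[i];goto_joints(j)
    s=read_state();print('turned F',np.round(s["ft_force"]-f0,1),'tq',np.round(s["torque"],2),'gap',s["finger_gap"])
    open_gripper();movel(W(PIV[i]+[0,0,60]),max_speed=200);print('t',t0,read_state()["time"])
E
python3 - <<'E'
from rob import *
s=read_state();movel(np.array(s["eef_pos"])+[0,0,120],max_speed=250)
turn(0)
c=camera("top");cv2.imwrite('pics/t0.png',cv2.resize(c["image"][100:240,120:290],None,fx=4,fy=4,interpolation=cv2.INTER_CUBIC))
E
```

```text
down guard False h [100.21840998   0.17976994   4.39997511]
gap 14.428974058441629 F [-7.4 -7.8  8.6] [-0.01  0.59 -0.71  1.86  1.    0.65  0.05]
turned F [-9.3 -6.   5.7] tq [-0.89  1.71 -0.34] gap 14.215988731094392
t 0.725 7.6417
```

```bash
python3 - <<'E'
from rob import *
turn(1);turn(2)
p=W([0,-260,150]);movep(p,rot(np.pi/2+ 0,-1)) if inverse_kinematics(p,rot(np.pi/2,-1)) is not None else print('no ik')
c=camera("top");cv2.imwrite('pics/t2.png',cv2.resize(c["image"][100:240,120:290],None,fx=4,fy=4,interpolation=cv2.INTER_CUBIC));print(read_state()["time"])
E
```

```text
down guard False h [ 15.10347132 120.28404997   4.42274198]
gap 14.388000392441123 F [-8.4 -2.   7.5] [-0.03  0.78 -1.1   1.93  1.35  0.98  1.22]
turned F [ 1.  -5.7  6.1] tq [-1.01 -0.45 -0.6 ] gap 13.943878582503048
t 7.6917 13.6417
down guard False h [  15.13146622 -119.554914      4.28639317]
gap 13.841351708137077 F [-13.1  -3.9  13.6] [ 0.41  0.61 -0.98  2.12  1.31  0.61 -1.13]
turned F [-5.1 -3.9  5.6] tq [-0.57  1.07 -0.12] gap 14.400426059175446
t 13.6417 18.525
20.3417
```

View pics/t2.png

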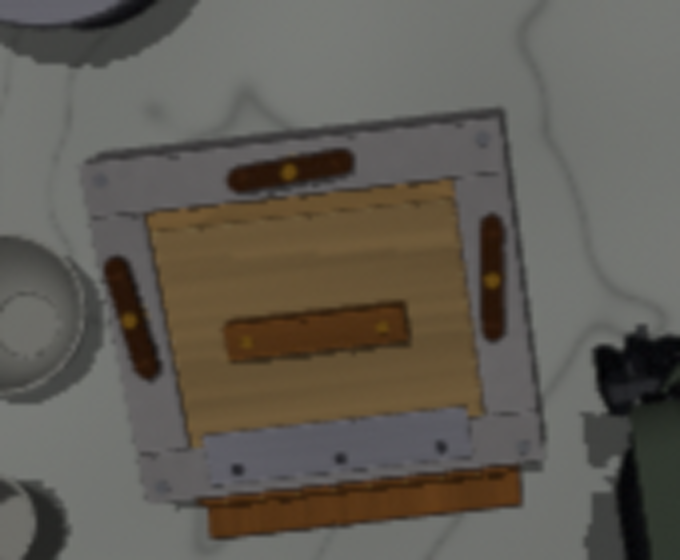

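All three buttons lie along their rails, at (290,172), (133,318) and (491,278). The cover and batten are still in place. Now I grip the batten and slide.

```bash
python3 - <<'E'
from rob import *
st=lambda m:(lambda s:print(m,'F',np.round(R.T@s["ft_force"],1),'pos',np.round(R.T@(s["eef_pos"]-o),1),'gap',round(s["finger_gap"],1),'t',round(s["time"],1)))(read_state())
O=rot(0,1)
movep(W([-6.5,-1.5,75]),O);st('above')
g=movel(W([-6.5,-1.5,3.5]),max_speed=90,guard=12);st(g)
clamp();st('clamped')
p=R.T@(np.array(read_state()["eef_pos"])-o)
g=movel(W(p+[15,0,0]),max_speed=35,guard=12);st(('slid',g))
E
```

```text
above F [-0.2 -1.  -0.6] pos [-6.4 -2.7 74.9] gap 85.4 t 21.4
False F [-0.5 -0.2 -0. ] pos [-6.3 -1.7  3.9] gap 85.8 t 22.3
clamped F [-1.8 -2.  10.9] pos [-6.5 -1.5  3.8] gap 23.0 t 22.9
('slid', True) F [ 0.7 -0.8  8.8] pos [-6.4 -1.4  3.8] gap 22.8 t 23.2
```

```bash
python3 - <<'E'
from rob import *
st=lambda m:(lambda s:print(m,'F',np.round(R.T@s["ft_force"],1),'pos',np.round(R.T@(s["eef_pos"]-o),1),'gap',round(s["finger_gap"],1),'t',round(s["time"],1)))(read_state())
p=R.T@(np.array(read_state()["eef_pos"])-o)
movel(W(p+[0,0,.5]),max_speed=20);st('up .5')
p=p+[0,0,.5]
for d in(5,10,13,15.5):
    g=movel(W(p+[d,0,0]),max_speed=30,guard=20);st((d,g))
    if g: break
E
```

```text
up .5 F [-1.2 -0.2 -2.7] pos [-6.5 -1.5  4.3] gap 22.8 t 23.4
(5, False) F [-0.7  0.7 -1.1] pos [-1.2 -1.5  4.3] gap 22.5 t 23.7
(10, False) F [-0.6  0.2 -2.9] pos [ 3.8 -1.5  4.3] gap 22.9 t 24.0
(13, False) F [-5.9  0.1 -1.6] pos [ 6.1 -1.5  4.2] gap 22.4 t 24.3
(15.5, False) F [-20.4  -0.3   6. ] pos [ 6.2 -1.5  4. ] gap 22.8 t 24.5
```

It stopped after 12.7 mm with a 20 N reaction, which is the end stop. I relieve it slightly and lift along the normal.

```bash
python3 - <<'E'
from rob import *
st=lambda m:(lambda s:print(m,'F',np.round(R.T@s["ft_force"],1),'pos',np.round(R.T@(s["eef_pos"]-o),1),'gap',round(s["finger_gap"],1),'t',round(s["time"],1)))(read_state())
p=np.array([5.8,-1.5,4.2])
movel(W(p),max_speed=20);st('relieved')
g=movel(W(p+[0,0,20]),max_speed=40,guard=15);st(('lift',g))
if not g:
    movel(W(p+[0,0,90]),max_speed=120);wait(.3);st('up')
    c=camera("scene");cv2.imwrite('pics/lift.png',cv2.resize(c["image"][150:330,200:440],None,fx=3,fy=3,interpolation=cv2.INTER_CUBIC))
E
```

```text
relieved F [-2.1  0.5 -1.5] pos [ 6.1 -1.5  4.3] gap 22.5 t 24.9
('lift', False) F [-0.2  0.4 -2.4] pos [ 5.9 -1.6 24.3] gap 22.5 t 25.5
up F [-1.3 -0.6 -1.6] pos [ 5.5 -1.4 93.8] gap 22.5 t 26.5
```

View pics/lift.png

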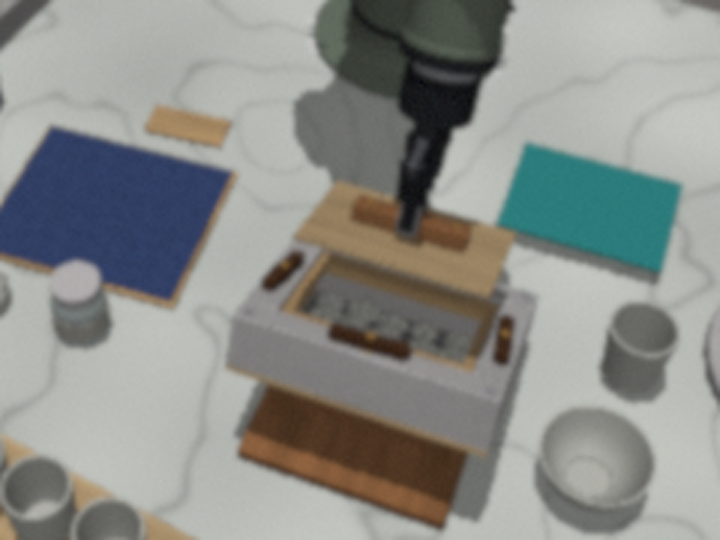

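The cover hangs from the gripper, clear of the frame, at about (410,235). The frame is open and the flowers are visible. Next I carry it to the felt.

```bash
python3 - <<'E'
from rob import *
st=lambda m:(lambda s:print(m,'F',np.round(s["ft_force"],1),'pos',np.round(s["eef_pos"],1),'gap',round(s["finger_gap"],1),'t',round(s["time"],1)))(read_state())
movel(np.array(read_state()["eef_pos"])+[0,0,60],max_speed=150)
yw=.184;y=np.array([np.cos(yw),np.sin(yw),0]);z=np.array([0,0,-1.]);O=np.column_stack([np.cross(y,z),y,z])
F=np.array([498.3,-184.3,0])
movep(F+[0,0,200],O);st('over')
movel(F+[0,0,45],max_speed=120);wait(.3);st('near')
c=camera("top");cv2.imwrite('pics/near.png',cv2.resize(c["image"][130:280,260:430],None,fx=4,fy=4,interpolation=cv2.INTER_CUBIC))
E
```

```text
over F [ 0.2  0.5 -2.5] pos [ 498.7 -183.1  200.2] gap 22.4 t 28.7
near F [ 0.2  0.1 -0.9] pos [ 498.4 -184.4   45.2] gap 22.6 t 30.4
```

View pics/near.png

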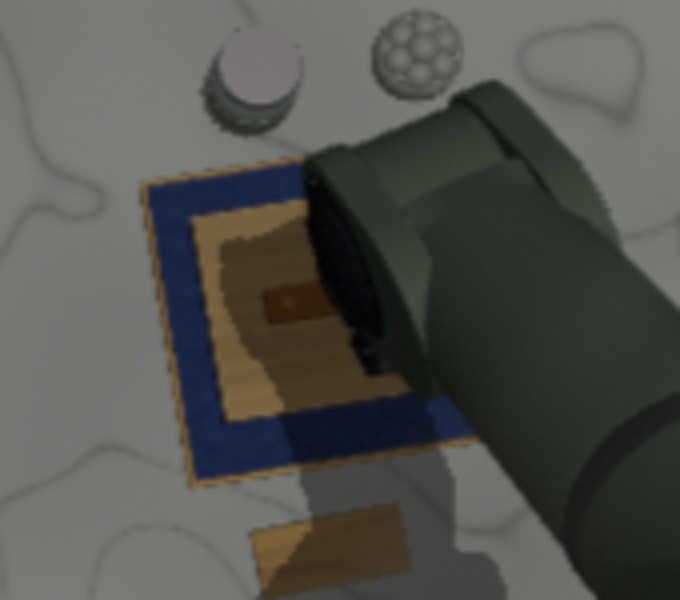

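The cover is square with the felt, but the upper margin looks smaller than the lower one. I check its left corners, (190,217) and (225,422), against the board corners (143,187) and (193,485).

```bash
python3 - <<'E'
from geo import *;import pickle
c=pickle.load(open('cams.pkl','rb'))["top"]
f=lambda p,z:onplane(c,(p[0]+.5)/4-.5+260,(p[1]+.5)/4-.5+130,[0,0,z],[0,0,1.])[:2]
a,b=f((143,187),12),f((193,485),12);p,q=f((190,217),40),f((225,422),40)
print(a,b,np.linalg.norm(a-b));print(p,q,np.linalg.norm(p-q))
x=(a-b)/np.linalg.norm(a-b);y=np.array([-x[1],x[0]])
print('yaw felt',np.arctan2(x[1],x[0]),'cover',np.arctan2((p-q)[1],(p-q)[0]))
C=(a+b)/2-135*y;K=(p+q)/2-100*y;print('felt c',C,'cover c',K,'err',(K-C)@x,(K-C)@y)
E
```

```text
[581.3729001  -35.68588374] [363.31538042 -76.40468217] 221.82673966714242
[554.81071606 -69.40349741] [407.88947196 -96.84531241] 149.46205263174573
yaw felt 0.18460806440108934 cover 0.1846514245071671
felt c [ 497.12491194 -188.75139945] cover c [ 499.70622118 -181.42523194] err 3.8822489546505077 6.727854845591213
```

The error is only a few mm. I shift by (-2,-2) and lower.

```bash
python3 - <<'E'
from rob import *
st=lambda m:(lambda s:print(m,'F',np.round(s["ft_force"],1),'pos',np.round(s["eef_pos"],1),'gap',round(s["finger_gap"],1),'t',round(s["time"],1)))(read_state())
F=np.array([496.3,-186.8,0])
movel(F+[0,0,28],max_speed=50);wait(.3);st('28')
g=movel(F+[0,0,19],max_speed=12,guard=8);wait(.4);st(g)
E
```

```text
28 F [-0.3  0.5 -2.4] pos [ 496.4 -186.8   28.2] gap 22.8 t 31.2
True F [-1.8 -0.7  9.7] pos [ 496.3 -186.8   22.9] gap 22.8 t 32.1
```

Contact came at z = 22.9, as predicted (23.3). Release and retreat.

```bash
python3 - <<'E'
from rob import *
open_gripper();wait(.2)
e=np.array(read_state()["eef_pos"])
movel(e+[0,0,60],max_speed=80);movel(e+[0,0,220],max_speed=200)
j=np.array([1.069,.521,-.036,1.599,.021,1.021,-.113]);j[1]-=.15;goto_joints(j);wait(.3)
c=camera("top");cv2.imwrite('pics/end.png',cv2.resize(c["image"][60:300,100:500],(800,480),interpolation=cv2.INTER_CUBIC))
print(read_state()["time"],read_state()["eef_pos"])
E
```

```text
36.8583 [ 264.72880153 -573.37112118  325.85266457]
```

View pics/end.png

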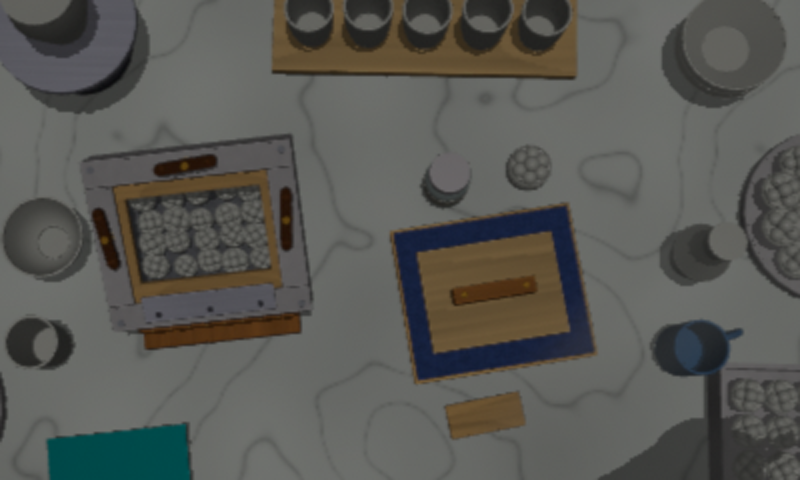

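The cover is at (493,292), square with the felt and centred on it, batten up. The buttons are aside and nothing else has moved.

```bash
python3 -c "
from workcell import *
print(finish_job())"
```

```text
the job is handed in; nothing more can be done
None
```

I turned all three buttons aside, slid the cover out and lifted it clear, then set it flat, centred and square on the felt and handed the job in at about 37 s; no verdict came back, but the final picture showed everything in place.

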